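Clamp the strip and hold the sprung drill guide on its line

ROBOT

A 6-joint arm with a two-finger parallel gripper is mounted at the origin on the work surface. World frame = base frame: x ahead of the robot, y to its left, z up, the work surface at z = 0. Lengths are in mm, angles in rad, forces in N, time in s.
With the tool pointing down it reaches from about 275 to 750 mm from the base axis. Payload 10.2 kg.
Tool frame: the origin (TCP) lies midway between the tips of the shut fingers; the grasp point (between the pads) lies 19 mm behind it; z points along the fingers, y is the line along which they close (so a half turn about z gives the same grasp; the last joint's range is limited). The gripper opens to 88 mm and grips with 3 to 60 N. Pads are 18 mm wide; open, the fingers measure 123 mm over their backs; the gripper's body (75 mm by 187 mm) begins 45 mm behind the grasp point.
Start: joints at [-1.414, 0.313, 1.498, -0, 1.331, -0.223], TCP at [194.624, -487.599, 238.72] pointing down, gripper open.
Joint ranges: [-2.94, 2.94], [-0.97, 2.17], [0.19, 2.56], [-1.23, 4.37], [0.02, 3.11], [-2.88, 2.88]. Speed limits (rad/s): [2.39, 2.39, 3.01, 3.14, 3.14, 3.14].

INTERFACE

Orientations are given as a unit quaternion [w, x, y, z].
In Python, from plant import * gives the robot as it stands.
- The arm moves only by the tool jog_arm, never from a script. Its argument "deltas" is a list that holds one entry, the list of rows, each a list of 7 numbers: the turn, a rotation vector about the tool's x, y, z as a fraction of full scale, then the shift along the tool's x, y, z as a fraction of full scale, then the finger opening in mm, from 0 to 88.1. A call has 1 to 8 rows; each row is the pose to reach, as a shift and turn from the pose commanded when the call began, along the tool's axes at that moment; what a row does not reach only later rows make up. Full scale, the value 1, is 40 cm for a shift and 30 degrees for a turn. A row lasts 1/10 s, in which the tool goes at most 50 mm and 8.59 degrees, less where a joint would pass 70% of its speed; a pose out of reach is approached as far as the arm can. A call with a number of a shift or a turn outside -1 to 1 is refused whole. A call with a gripper value outside its range is refused whole. The fingers move at their own pace and stop on an object; "newtons" is the grip in N (left out, the last holds). Time passes only in rows, so rows that repeat a pose let the fingers close. It gives the time, the measured TCP pose, the force, the opening and the grip force at its end, in the units of the state.
- observe(): the state, without advancing time (a new reading comes with each control period).
- grab_frame(name): name is "scene" or "top" or "wrist"; returns the picture (420x560x3 uint8, red, green, blue); there is no depth.
- camera_model(name): a dict with "vfov" (degrees; the focal length in pixels is half the picture's height over the tangent of half this angle, whatever the lens; pixels are square), "cx", "cy" (the principal point, pixels), "R" (3x3) and "t" (3): a world point X has camera coordinates R X + t; the wrist camera has in their place "T_tool_cam" (4x4, takes a point from camera to tool coordinates, whose origin is the TCP and whose axes are the flange's). Camera axes: x right, y down, z forward; pixel columns grow to the right and rows downward; lengths in mm; the calibration is good to about 2 mm. The wrist camera is an equidistant fisheye: a pixel r from the principal point sees the ray r / f radians off the axis. A picture is of the moment at which its call begins: read the wrist's pose just before it. camera_model takes no time and is no camera call.
- close_job(): hands the job in; it is judged then, once.
Trained networks look in the newest picture that a camera, given by its name, has taken for a name from the list of things; names that differ only in an ending like _2 or _b are one class to them, and where a whole thing is asked for, a point or a joint stands for the part that bears it (a point fixed in the world has none). Each returns a list of dicts, best first, with "score" (0 to 1); they miss things now and then, are a little off and sometimes report something else, mostly with a low value. They report only what shows in the picture. A call takes as long as a camera call.
- cut_out(label, camera): "region" (420x560 bool, what is visible of it).
- mark_of(label, camera): "point" ([x, y, z] in mm, in world coordinates, good to about 4 mm: a listed point, or the origin of a listed thing).
The state is a dict: "clock": time; "joints": joint angles; "joint_vel": joint speeds; "tau": joint torques, N m; "ee_pos": TCP position; "ee_rot": TCP orientation; "ft_force": force on the tool from outside, world axes, zero at the start; "wrist_torque": the same for the moment, N m; "finger_gap": opening from 0.0 (shut) to 1.0 (fully open); "grip_force": force on a finger pad.
Only numpy, scipy, OpenCV 4.12 (cv2) and the standard library are available. Lean on these libraries where they do the work, as an engineer would, in place of code of your own. Each camera call takes 0.05 s, during which the arm holds its last target. There are 200 camera calls.

TASK

Turn the clamp's crank clockwise until its foot presses the wooden strip down tight, with the drill guide still at home. Then pull the sprung drill guide out by its post until its pointer stands on the pencil line across the strip, and hold it there for drilling: finish while still holding it, as it springs back when let go. Do not shift the strip, and leave the other things on the bench alone.

Things in the scene. Friction and masses are not known exactly. Their poses are not given: they have to be found in the camera images.
- jig: Drilling jig fixed to the bench: dark wooden base, x -74 to 116 mm, y -210 to 210, 18 thick. Origin at bench level, mid-length under the strip's bed. y runs along the strip from drill guide to screw clamp, whose axis is at x 0, y 130; x points away from the robot. Grey C-frame at y 130: post at x 90 to 114, arm over the strip, top at z 115. Steel spring tube at x 60, y 30 to 185, top at z 56.
- crank (a joint): Clamp crank, rad: 0 fully raised, grows as it turns clockwise seen from above; stop at 9.8. It turns about a vertical axis at constant height while the spindle runs down through it, 16 mm a turn. The foot touches the strip at about 8.6 and is fully tight (about 24 N) at the stop. It stays where left (friction 0.12 N m, 2 N at the knob).
- crank_axis (a point): Point on the crank's axis, 151.5 mm above the bench, level with the middle of its knob. The spindle (13 mm thick) sticks up along this axis through the hub, its top at most 158 mm above the bench.
- crank_knob (a point): Middle of the crank's upright wooden knob: 22 mm thick, 38 mm tall, 55 mm from the crank axis, spinning freely on its own pin so it can be held while the crank goes round. This point is 151.5 mm above the bench, 16 mm below the knob's top; the crank arm below has its top at 126 mm, the knob's foot is at 129 mm.
- foot: Round rubber foot, 28 mm across, under the clamp spindle. Origin: the centre of its underside. It gives 1 mm per 8 N when pressed on the strip.
- strip: Loose pale wooden strip (the base below is dark wood) 320 mm long (its y) by 50 wide (x) by 22 thick, lying on the jig's base (base top is 18 mm above the bench) under the foot. Origin: centre of its underside. Its y axis runs along the jig's y.
- mark (a point): Pencil line drawn across the strip's top face, 105 mm from the strip's middle towards its -y end; the point is the line's middle. Its y axis is the strip's.
- carriage: Aluminium drill guide on the rail beside the strip: block 40 x 50 x 30 mm, origin mid-underside (48 mm above the bench); an arm reaches 60 mm over the strip (-x) to a steel bush with a pointer. A spring holds it home at jig y -10 mm; it slides along the jig's -y by up to 130 mm. Pull: 4 N at first, rising 50 N per metre, plus 0.5 N friction. Let go, it springs back.
- post (a point): Middle grip height of the upright black post on the drill guide's block (108 mm above the bench): 20 mm thick with a 24 mm cap, top at 124 mm, foot at 78 mm. It has the same jig y as the bush and pointer.
- pointer (a point): The thin steel pointer of the drill guide (3 mm wide), 80 mm towards the robot (jig -x) from the post, 8 mm above the strip; to be brought level with the pencil line along the strip. 
- tape_roll: Bystander: roll of paper masking tape, 100 mm across, 25 high, lying flat; origin at the centre of its underside.
- screwdriver: Bystander: screwdriver lying on the bench.
- jar: Bystander: closed glass jar with steel lid, 66 mm across, 90 high; origin at the centre of its underside.
- tin: Bystander: round tin, 74 mm across, 90 high; origin at the centre of its underside.
- plane: Bystander: small block plane, 150 mm long, 45 wide, about 47 high; origin at the centre of its underside.
- tape_measure: Bystander: pocket tape measure case, 62 x 36 mm, 60 high; origin at the centre of its underside.
- offcut: Bystander: small wooden offcut 26 x 45 x 12 mm lying on the jig's base board; origin at the centre of its underside.

How it is judged:
By the outcome, as a careful person would: the job done as asked, in the order asked, and still so for the second after the job is handed in, while the arm keeps its last pose, push and grip.
It also fails if it takes over 48 s, if anything falls off the work surface, if the arm or the gripper's body presses on something with over 40 N, if the wrist force passes 120 N, or if a joint passes its speed limit or range.

## Working session

There is one attempt and no reset: what is moved stays moved. The work goes in short steps, Python scripts to look and compute and a tool call to move; the robot and the scene stay as the last step left them, time stands still between calls to the robot, and variables do not carry over. Pictures are saved under pics/ and viewed, at most 10 in all, crops included, and the job is handed in when it is done.

Besides the shell and the picture viewer there is one more tool, called by a JSON object that holds its "api" and its "payload", one argument or row to a line. jog_arm: Moves the arm, as the interface text tells. Shift numbers are shares of 40 cm and turn numbers shares of 30 degrees, none past 1 either way. Its arguments: {"type":"object","properties":{"deltas":{"type":"array"},"newtons":{"type":"number"}},"required":["deltas"]}

```bash
mkdir -p pics; ls
cat > h.py <<'E'
from plant import *
import numpy as np, cv2
from scipy.spatial.transform import Rotation as Ro
def rot(q): return Ro.from_quat([q[1],q[2],q[3],q[0]])
def save(n,f): cv2.imwrite('pics/'+f,cv2.cvtColor(n,cv2.COLOR_RGB2BGR))
E
python3 - <<'E'
from h import *
s=observe();print(s)
a=grab_frame('scene');b=grab_frame('top')
save(a,'s0.png');save(b,'t0.png')
for l in ['jig','crank','crank_axis','crank_knob','foot','strip','mark','carriage','post','pointer','jar','tin','offcut','plane','tape_roll','tape_measure','screwdriver']:
  for c in ['scene','top']:
    try:
      print(l,c,[(np.round(d['point'],1).tolist(),round(d['score'],2)) for d in mark_of(l,c)[:2]])
    except Exception as e: print(l,c,e)
for c in ['scene','top']: print(camera_model(c))
E
```

```text
pics
{'clock': 0.0, 'joints': array([-1.41440247e+00,  3.13438828e-01,  1.49842503e+00,  7.54709450e-07,
        1.33103299e+00, -2.23385322e-01]), 'joint_vel': array([ 0.00116312, -0.00164136, -0.00030605,  0.00014467, -0.00107651,
        0.00136808]), 'tau': array([-5.83605506e-04, -4.02216196e+01, -2.52265084e+01,  6.93810428e-02,
        3.52774572e-02, -9.88721263e-05]), 'ee_pos': array([ 194.58144527, -487.33878169,  238.17133261]), 'ee_rot': array([-6.51722807e-04,  9.82024890e-01,  1.88750341e-01,  2.22048084e-05]), 'ft_force': array([0.2738924 , 0.87023882, 0.05865505]), 'wrist_torque': array([ 0.06432802, -0.00369674,  0.05375973]), 'grip_force': 0.0, 'finger_gap': 1.001389966550617}
jig scene [([576.6, 50.1, -3.1], 0.62)]
jig top [([573.8, 52.9, 2.2], 0.9)]
crank scene it knows: carriage, crank_axis, crank_knob, foot, jar, jig, mark, offcut, plane, pointer, post, screwdriver, strip, tape_measure, tape_roll, tin
crank top it knows: carriage, crank_axis, crank_knob, foot, jar, jig, mark, offcut, plane, pointer, post, screwdriver, strip, tape_measure, tape_roll, tin
crank_ax
[... 1238 characters left out ...]
92.0, 113.8, 0.4], 0.95)]
screwdriver scene [([461.4, 188.2, -1.3], 0.78)]
screwdriver top [([461.2, 183.4, -3.1], 0.63)]
{'vfov': 52.81587433150798, 'cx': 280.42084618684174, 'cy': 212.57879232151467, 'R': array([[ 0.53768057,  0.84301898, -0.01478524],
       [ 0.68667168, -0.44800274, -0.57251685],
       [-0.4892664 ,  0.29767858, -0.81975963]]), 't': array([-363.87757242, -312.8948234 , 1266.03294752])}
{'vfov': 47.60304713328257, 'cx': 281.6985106427082, 'cy': 217.19271925098406, 'R': array([[ 0.02902607, -0.99936495, -0.02066827],
       [-0.99578248, -0.02710932, -0.08764894],
       [ 0.08703297,  0.02312521, -0.99593699]]), 't': array([  51.88429323,  598.11335803, 1108.0220696 ])}
```

View pics/s0.png

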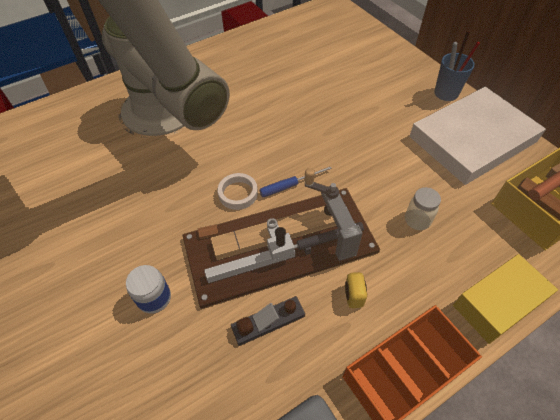

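View pics/t0.png

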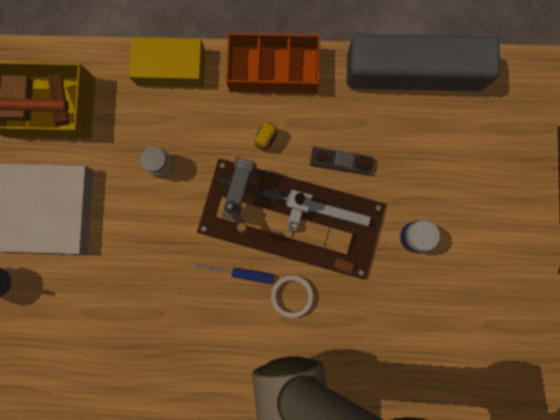

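The views agree: the jig is yawed about -14°, the crank axis is near (607, 178), the knob near (561, 152) and the post near (631, 30). Next I'll move above the jig for wrist views.

{"api": "jog_arm", "payload": {
  "deltas": [
    [[0,0,-0.9,0.7,-0.46,-0.27,88],[0,0,-0.9,0.7,-0.46,-0.27,88],[0,0,-0.9,0.7,-0.46,-0.27,88],[0,0,-0.9,0.7,-0.46,-0.27,88],[0,0,-0.9,0.7,-0.46,-0.27,88],[0,0,-0.9,0.7,-0.46,-0.27,88],[0,0,-0.9,0.7,-0.46,-0.27,88],[0,0,-0.9,0.7,-0.46,-0.27,88]]
  ]
}}

```text
clock: 2.5
ee_pos: [388.7, -209.4, 348.8]
ee_rot: [0.002, 0.91, 0.416, 0.001]
ft_force: [0.1, -1.1, -0.2]
finger_gap: 0.997
grip_force: 0.0
```

{"api": "jog_arm", "payload": {
  "deltas": [
    [[0,0,-0.88,0.79,-0.12,0,50],[0,0,-0.88,0.79,-0.12,0,50],[0,0,-0.88,0.79,-0.12,0,50],[0,0,-0.88,0.79,-0.12,0,50],[0,0,-0.88,0.79,-0.12,0,50],[0,0,-0.88,0.79,-0.12,0,50],[0,0,-0.88,0.79,-0.12,0,50],[0,0,-0.88,0.79,-0.12,0,50]]
  ]
}}

```text
clock: 3.3
ee_pos: [559.4, 57.6, 345.5]
ee_rot: [-0.001, 0.792, 0.611, -0.001]
ft_force: [-0.6, -0.5, 0.0]
finger_gap: 0.567
grip_force: 0.0
```

```bash
cat >> h.py <<'E'
L=['crank_axis','crank_knob','mark','post','pointer','strip','jig','carriage','foot']
def look(f,labels=L):
  s=observe(); im=grab_frame('wrist'); save(im,f)
  out={}
  for l in labels:
    d=mark_of(l,'wrist'); out[l]=[(np.round(e['point'],1).tolist(),round(e['score'],2)) for e in d[:2]]
  return s,im,out
def wray(s,px):
  c=camera_model('wrist'); f=210/np.tan(np.radians(c['vfov']/2))
  u=np.array(px,float)-[c['cx'],c['cy']]; r=np.hypot(*u); t=r/f
  d=np.array([*(np.sin(t)*u/r),np.cos(t)]); T=np.array(c['T_tool_cam']); R=rot(s['ee_rot']).as_matrix()
  return np.array(s['ee_pos'])+R@T[:3,3], R@T[:3,:3]@d
def wproj(s,X):
  c=camera_model('wrist'); f=210/np.tan(np.radians(c['vfov']/2)); T=np.array(c['T_tool_cam'])
  p=T[:3,:3].T@(rot(s['ee_rot']).as_matrix().T@(np.array(X)-s['ee_pos'])-T[:3,3])
  t=np.arctan2(np.hypot(p[0],p[1]),p[2]); n=np.hypot(p[0],p[1]); return np.array([c['cx'],c['cy']])+f*t*p[:2]/n
E
python3 - <<'E'
from h import *
s,im,o=look('w0.png')
print(s['ee_pos'],s['ee_rot'],s['joints'],s['clock'])
for k in o: print(k,o[k])
print(camera_model('wrist'))
for X in [(607,178,151.5),(561,152,151.5),(631.5,30,108),(549.5,-37,40),(552.5,46,48)]: print(wproj(s,X).round())
E
```

```text
[559.3834712   57.60491151 345.53431619] [-5.72818908e-04  7.91711252e-01  6.10894960e-01 -5.59045910e-04] [-1.05724602e-01  3.52815505e-01  1.16966727e+00  5.55273358e-05
  1.62070974e+00  1.50692936e-01] 3.3
crank_axis [([607.7, 180.5, 147.9], 0.57)]
crank_knob [([559.3, 147.6, 153.0], 0.84)]
mark []
post [([635.3, 25.5, 109.1], 0.59), ([464.8, 185.2, -2.7], 0.47)]
pointer [([551.0, 47.2, 48.7], 0.78)]
strip [([574.3, 60.2, 16.2], 0.84)]
jig [([576.9, 60.3, -2.9], 0.81)]
carriage [([631.8, 26.4, 49.0], 0.94), ([485.5, -88.1, 17.3], 0.71)]
foot []
{'vfov': 65.70646984690485, 'cx': 282.71052002657586, 'cy': 206.01055468606353, 'T_tool_cam': array([[-1.15002924e-03, -9.51275100e-01, -3.08341308e-01,
         8.21752578e+01],
       [ 9.99999339e-01, -1.09658766e-03, -3.46602726e-04,
        -1.49532054e-01],
       [-8.40873161e-06, -3.08341503e-01,  9.51275732e-01,
        -1.47564413e+02],
       [ 0.00000000e+00,  0.00000000e+00,  0.00000000e+00,
         1.00000000e+00]])}
[298.  60.]
[261.  95.]
[346. 179.]
[293. 225.]
[281. 173.]
```

View pics/w0.png

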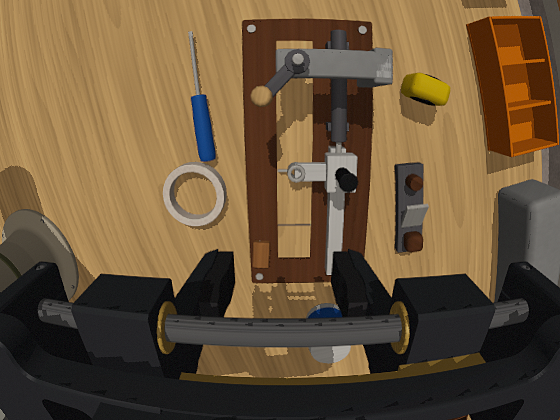

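The wrist view shows the knob at (261, 95), axis at (298, 60), post at (346, 180), pointer at about (283, 172) and line at (293, 225). These match the projected points, so I'll approach above the knob.

{"api": "jog_arm", "payload": {
  "deltas": [
    [[0,0,0,0.225,-0.056,0.32,50],[0,0,0,0.225,-0.056,0.32,50],[0,0,0,0.225,-0.056,0.32,50],[0,0,0,0.225,-0.056,0.32,50],[0,0,0,0.225,-0.056,0.32,50]]
  ]
}}

```text
clock: 4.3
ee_pos: [559.9, 149.3, 218.4]
ee_rot: [-0.0, 0.792, 0.61, -0.001]
ft_force: [-0.3, 0.3, 1.4]
finger_gap: 0.566
grip_force: 0.0
```

Run:
```python
from h import *
s,im,o=look('w1.png',['crank_axis','crank_knob','mark','post','pointer','foot'])
print(s['ee_pos'],s['ee_rot'],s['clock'])
for k in o: print(k,o[k])
for X in [(607.5,179,151.5),(560.5,150.5,151.5),(560.5,150.5,167.5),(631.5,28,108)]: print(wproj(s,X).round())
r=cut_out('crank_knob','wrist')
for e in r[:2]:
  y,x=np.nonzero(e['region']); print(e['score'],x.min(),x.max(),y.min(),y.max(),x.mean(),y.mean(),len(x))
```

```text
[559.87111044 149.29140457 218.42927625] [-2.93794800e-04  7.92124307e-01  6.10359383e-01 -6.48634227e-04] 4.3
crank_axis [([607.2, 177.3, 150.9], 0.82)]
crank_knob [([560.3, 149.1, 153.1], 0.79)]
mark [([548.7, -42.3, 40.7], 0.64)]
post [([631.5, 24.0, 108.5], 0.66), ([792.3, 110.0, 2.4], 0.35)]
pointer [([550.6, 44.2, 49.6], 0.94)]
foot []
[340. 166.]
[284. 221.]
[284. 230.]
[385. 300.]
0.97 267 300 201 241 283.55822550831795 221.96857670979668 1082
```

View pics/w1.png

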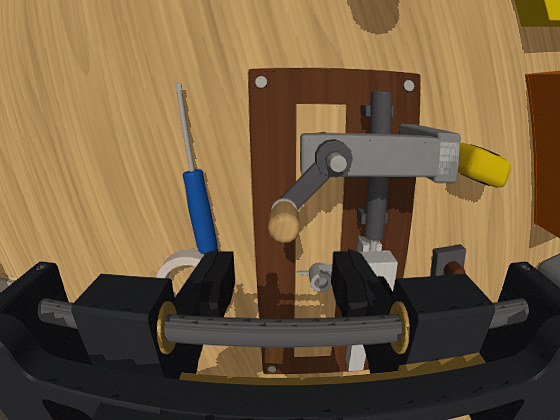

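Knob centroid (284, 222) coincides with its projected estimate, so I'll descend and grip.

{"api": "jog_arm", "payload": {
  "deltas": [
    [[0,0,0,0.0025,0.001,0.1,50],[0,0,0,0.0025,0.001,0.21,50],[0,0,0,0.0025,0.001,0.21,50],[0,0,0,0.0025,0.001,0.21,50],[0,0,0,0.0025,0.001,0.21,10],[0,0,0,0.0025,0.001,0.21,10],[0,0,0,0.0025,0.001,0.21,10],[0,0,0,0.0025,0.001,0.21,10]]
  ],
  "newtons": 25
}}

```text
clock: 5.5
ee_pos: [560.9, 150.0, 135.5]
ee_rot: [0.0, 0.793, 0.61, 0.0]
ft_force: [-1.8, -1.3, 4.5]
finger_gap: 0.235
grip_force: 25.0
```

```bash
cat >> h.py <<'E'
def arc(C,a0,step,n,s,r=55):
  # n rows, clockwise, as tool shifts (fraction of 400) from a0 (deg)
  R=rot(s['ee_rot']).as_matrix(); p=lambda a:np.array([C[0]+r*np.cos(np.radians(a)),C[1]+r*np.sin(np.radians(a)),0])
  for i in range(1,n+1): print(round(a0-step*i,1),(R.T@(p(a0-step*i)-p(a0))/400).round(4)[:2])
E
python3 - <<'E'
from h import *
s=observe();print(s['ee_pos'],s['ft_force'],s['wrist_torque'],s['grip_force'],s['finger_gap']*88)
C=(607.4,178.5)
d=s['ee_pos'][:2]-np.array(C);a=np.degrees(np.arctan2(d[1],d[0]));print(a,np.hypot(*d))
arc(C,a,18,24,s)
E
```

```text
[560.86295289 149.96298841 135.47815722] [-1.84217262 -1.28005148  4.45279867] [-0.17293986  0.15697613  0.0573187 ] 25.04805950447917 20.70825759120467
-148.4829320121583 54.58990551408214
-166.5 [ 0.0342 -0.0261]
-184.5 [ 0.0748 -0.0404]
-202.5 [ 0.1178 -0.0414]
-220.5 [ 0.159  -0.0291]
-238.5 [ 0.1944 -0.0046]
-256.5 [0.2205 0.0296]
-274.5 [0.2348 0.0702]
-292.5 [0.2358 0.1132]
-310.5 [0.2235 0.1544]
-328.5 [0.199  0.1898]
-346.5 [0.1648 0.2159]
-364.5 [0.1242 0.2302]
-382.5 [0.0812 0.2312]
-400.5 [0.04   0.2189]
-418.5 [0.0046 0.1944]
-436.5 [-0.0215  0.1602]
-454.5 [-0.0358  0.1196]
-472.5 [-0.0368  0.0766]
-490.5 [-0.0245  0.0354]
-508.5 [-0.  0.]
-526.5 [ 0.0342 -0.0261]
-544.5 [ 0.0748 -0.0404]
-562.5 [ 0.1178 -0.0414]
-580.5 [ 0.159  -0.0291]
```

{"api": "jog_arm", "payload": {
  "deltas": [
    [[0,0,0,0.0342,-0.0261,0,10],[0,0,0,0.0748,-0.0404,0,10],[0,0,0,0.1178,-0.0414,0,10],[0,0,0,0.159,-0.0291,0,10]]
  ]
}}

```text
clock: 5.9
ee_pos: [565.0, 215.4, 135.5]
ee_rot: [-0.0, 0.792, 0.61, -0.0]
ft_force: [0.7, -4.7, 2.0]
finger_gap: 0.24
grip_force: 25.0
```

{"api": "jog_arm", "payload": {
  "deltas": [
    [[0,0,0,0.0354,0.0245,0,10],[0,0,0,0.0615,0.0587,0,10],[0,0,0,0.0758,0.0993,0,10],[0,0,0,0.0768,0.1423,0,10],[0,0,0,0.0645,0.1835,0,10],[0,0,0,0.04,0.2189,0,10],[0,0,0,0.0058,0.245,0,10],[0,0,0,-0.0348,0.2593,0,10]]
  ]
}}

```text
clock: 6.7
ee_pos: [662.2, 174.4, 135.4]
ee_rot: [-0.001, 0.792, 0.61, -0.0]
ft_force: [-13.3, 4.3, 8.2]
finger_gap: 0.237
grip_force: 25.0
```

{"api": "jog_arm", "payload": {
  "deltas": [
    [[0,0,0,-0.0435,-0.001,0,10],[0,0,0,-0.0845,-0.0135,0,10],[0,0,0,-0.12,-0.038,0,10],[0,0,0,-0.1462,-0.0722,0,10]]
  ]
}}

```text
clock: 7.1
ee_pos: [619.5, 125.8, 135.5]
ee_rot: [-0.0, 0.793, 0.61, 0.002]
ft_force: [0.8, 13.0, 2.3]
finger_gap: 0.236
grip_force: 25.0
```

{"api": "jog_arm", "payload": {
  "deltas": [
    [[0,0,0,-0.0125,-0.0405,0,10],[0,0,0,-0.0135,-0.0835,0,10],[0,0,0,-0.0015,-0.1248,0,10],[0,0,0,0.023,-0.1602,0,10]]
  ]
}}

```text
clock: 7.5
ee_pos: [567.9, 149.0, 136.1]
ee_rot: [0.007, 0.793, 0.609, 0.01]
ft_force: [47.7, 35.8, -24.1]
finger_gap: 0.837
grip_force: 28.7
```

Run:
```python
from h import *
s=observe();print(s['ee_pos'],s['ft_force'],s['wrist_torque'])
C=(606.8,178.9)
d=s['ee_pos'][:2]-np.array(C);a=np.degrees(np.arctan2(d[1],d[0]));print(a,np.hypot(*d))
arc(C,a,15,16,s)
for c in ['scene']:
  save(grab_frame(c)[150:300,150:420],'s1.png'); print(mark_of('foot',c)[:1],mark_of('strip',c)[:1])
```

```text
[567.87522274 149.02236164 136.09220137] [ 47.71381861  35.75137615 -24.09272142] [ 5.96249914 -6.21627844  2.21596056]
-142.49110116704574 49.069456474798166
-157.5 [ 0.0254 -0.0254]
-172.5 [ 0.0565 -0.0433]
-187.5 [ 0.0912 -0.0526]
-202.5 [ 0.1271 -0.0525]
-217.5 [ 0.1617 -0.0432]
-232.5 [ 0.1928 -0.0253]
-247.5 [2.182e-01 1.000e-04]
-262.5 [0.2361 0.0312]
-277.5 [0.2454 0.0658]
-292.5 [0.2453 0.1017]
-307.5 [0.236  0.1364]
-322.5 [0.2181 0.1675]
-337.5 [0.1927 0.1928]
-352.5 [0.1616 0.2108]
-367.5 [0.1269 0.22  ]
-382.5 [0.091 0.22 ]
[{'point': [608.0, 180.2, 42.1], 'score': 0.43}] [{'point': [577.1, 61.1, 16.0], 'score': 0.62}]
```

{"api": "jog_arm", "payload": {
  "deltas": [
    [[0,0,0,-0.0245,0.0354,0,70],[0,0,0,-0.0365,0.0767,0,60],[0,0,0,-0.0365,0.09,0,60],[0,0,0,-0.0365,0.09,0,60]]
  ]
}}

```text
clock: 8.05
ee_pos: [591.1, 126.8, 134.4]
ee_rot: [-0.0, 0.793, 0.61, -0.0]
ft_force: [-0.2, -0.5, 0.5]
finger_gap: 0.68
grip_force: 0.0
```

Run:
```python
from h import *
s,im,o=look('w2.png',['crank_axis','crank_knob'])
print(s['ee_pos'],s['ee_rot'],s['ft_force'],s['finger_gap']*88,s['clock'])
print(o)
e=cut_out('crank_knob','wrist')[0]['region'];y,x=np.nonzero(e);print(x.mean(),y.mean())
a=grab_frame('scene');cv2.imwrite('pics/s2.png',cv2.resize(cv2.cvtColor(a[150:310,170:400],cv2.COLOR_RGB2BGR),None,fx=3,fy=3))
print({l:[np.round(d['point'],1) for d in mark_of(l,'scene')[:1]] for l in ['crank_knob','crank_axis','foot','strip','mark','pointer','post']})
```

```text
[591.10659672 126.82360273 134.43502694] [-8.54922271e-05  7.92772584e-01  6.09517464e-01 -2.88962388e-04] [-0.15897    -0.52928315  0.54630206] 59.8093813271795 8.05
{'crank_axis': [], 'crank_knob': [([595.1, 121.0, 150.9], 0.56)]}
294.96699438202245 286.1615168539326
{'crank_knob': [], 'crank_axis': [], 'foot': [array([609.2, 180.9,  40.6])], 'strip': [array([573.5,  62.7,  19. ])], 'mark': [array([551.3, -33.5,  43.7])], 'pointer': [array([552.6,  43.4,  49.7])], 'post': [array([632.8,  31. , 108.8])]}
```

View pics/s2.png

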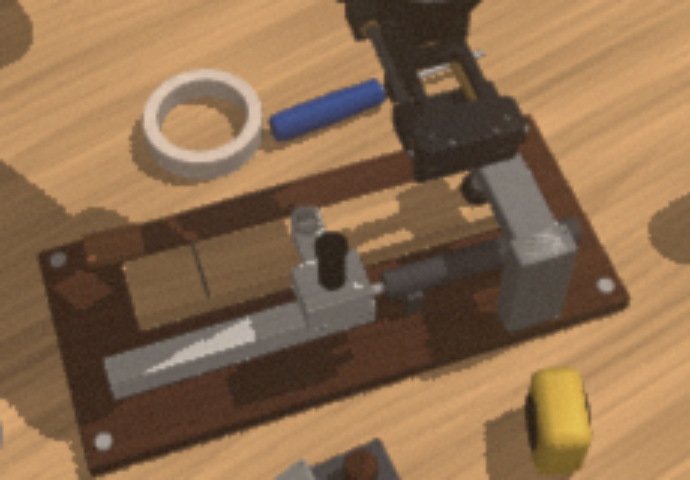

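View pics/w2.png

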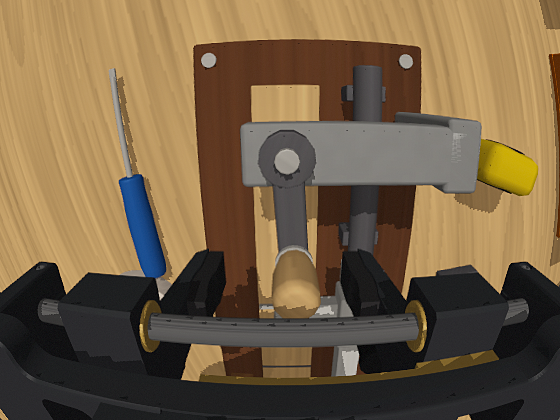

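Run:
```python
from h import *
s=observe()
o,d=wray(s,(295,286)); X=o+d*(150-o[2])/d[2]; print(X)
o,d=wray(s,(287,161)); Y=o+d*(135-o[2])/d[2]; print(Y)
R=rot(s['ee_rot']).as_matrix(); print(R.T@(X-s['ee_pos']))
v=X-[606.8,178.9,150]; print(np.hypot(*v[:2]),np.degrees(np.arctan2(v[1],v[0])))
```

```text
[596.21082077 125.15182821 150.        ]
[607.07651502 181.05323495 135.        ]
[ -0.69640055   5.60038867 -15.25754958]
54.7813534611179 -101.14537129231508
```

Knob is at about (596, 125), 54.8 mm from the axis. I'll re-grip it there and push gently clockwise to check that it is at the stop.

{"api": "jog_arm", "payload": {
  "deltas": [
    [[0,0,0,-0.0015,0.013,0,60],[0,0,0,-0.0015,0.013,0,10],[0,0,0,-0.0015,0.013,0,10],[0,0,0,-0.0015,0.013,0,10],[0,0,0,-0.0015,0.013,0,10],[0,0,0,-0.0015,0.013,0,10]]
  ],
  "newtons": 40
}}

```text
clock: 9.25
ee_pos: [596.0, 125.3, 134.8]
ee_rot: [0.0, 0.792, 0.61, 0.0]
ft_force: [8.4, -2.4, -0.8]
finger_gap: 0.249
grip_force: 4.7
```

{"api": "jog_arm", "payload": {
  "deltas": [
    [[0,0,0,0.001,-0.005,0,10],[0,0,0,0.001,-0.009,0,10],[0,0,0,0.001,-0.009,0,10]]
  ]
}}

```text
clock: 9.55
ee_pos: [596.0, 125.3, 135.0]
ee_rot: [0.004, 0.793, 0.609, 0.004]
ft_force: [20.7, -4.8, -10.7]
finger_gap: 0.238
grip_force: 40.0
```

The knob holds still under about 20 N, so the clamp is at its stop. Releasing and lifting.

{"api": "jog_arm", "payload": {
  "deltas": [
    [[0,0,0,0,0.009,0,20],[0,0,0,0,0.009,0,50],[0,0,0,0,0.009,0,50],[0,0,0,0,0.009,0,50],[0,0,0,0,0.009,-0.1,50],[0,0,0,0,0.009,-0.2,50],[0,0,0,0,0.009,-0.2,50]]
  ]
}}

```text
clock: 10.25
ee_pos: [597.6, 126.0, 220.4]
ee_rot: [0.003, 0.792, 0.61, 0.004]
ft_force: [0.8, -0.0, 0.3]
finger_gap: 0.566
grip_force: 0.0
```

{"api": "jog_arm", "payload": {
  "deltas": [
    [[0,0,0,-0.21,0.15,0,60],[0,0,0,-0.21,0.15,0,60],[0,0,0,-0.21,0.15,0,60],[0,0,0,-0.21,0.15,0,60]]
  ]
}}

```text
clock: 10.65
ee_pos: [632.3, 28.4, 213.7]
ee_rot: [-0.001, 0.793, 0.609, -0.0]
ft_force: [0.7, -0.3, -0.2]
finger_gap: 0.684
grip_force: 0.0
```

Run:
```python
from h import *
s,im,o=look('w3.png',['crank_axis','crank_knob','mark','post','pointer','foot','strip'])
print(s['ee_pos'],s['ee_rot'],s['ft_force'],s['clock'])
for k in o: print(k,o[k])
for X in [(632.5,28,108),(632.5,28,124),(549.5,-38,40),(552,46,48)]: print(wproj(s,X).round(1))
for l in ['post','pointer','crank_knob']:
 for e in cut_out(l,'wrist')[:1]:
  y,x=np.nonzero(e['region']); print(l,e['score'],x.min(),x.max(),y.min(),y.max(),x.mean(),y.mean())
```

```text
[632.30205409  28.38824009 213.74604798] [-6.41099014e-04  7.93032058e-01  6.09179413e-01 -4.32434198e-04] [ 0.65737264 -0.31842067 -0.23047275] 10.65
crank_axis [([606.5, 178.4, 149.9], 0.76)]
crank_knob [([594.5, 122.6, 151.5], 0.95), ([553.5, 48.3, 50.4], 0.4)]
mark [([550.7, -39.7, 44.3], 0.9)]
post [([633.0, 26.4, 109.8], 0.91), ([551.4, 44.7, 49.8], 0.38)]
pointer [([552.8, 45.5, 49.8], 0.69)]
foot [([604.7, 171.7, 38.3], 0.42)]
strip [([575.1, 62.4, 15.7], 0.91), ([631.1, 24.9, 49.4], 0.69)]
[283.6 206.5]
[283.6 212.9]
[227.1 260. ]
[202.7 191.4]
post 0.59 198 303 147 224 264.84069097888676 190.197216890595
pointer 0.82 199 304 146 224 265.06750059004014 190.4437101722917
crank_knob 0.97 171 211 85 117 190.79123951537744 101.43429636533085
```

View pics/w3.png

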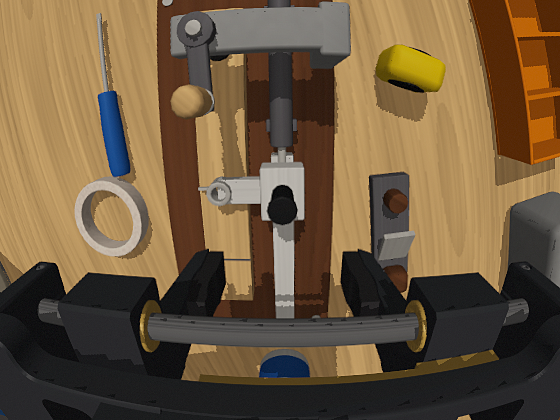

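The post cap shows at (282, 210) within 2 mm of its projection, and the line is at about (235, 260). Descending to grip the post.

{"api": "jog_arm", "payload": {
  "deltas": [
    [[0,0,0,0.001,-0.001,0.12,60],[0,0,0,0.001,-0.001,0.24,60],[0,0,0,0.001,-0.001,0.31,60],[0,0,0,0.001,-0.001,0.31,60],[0,0,0,0.001,-0.001,0.31,10],[0,0,0,0.001,-0.001,0.31,10],[0,0,0,0.001,-0.001,0.31,10],[0,0,0,0.001,-0.001,0.31,10]]
  ],
  "newtons": 45
}}

```text
clock: 12.0
ee_pos: [632.7, 29.6, 92.0]
ee_rot: [0.001, 0.792, 0.61, 0.001]
ft_force: [0.0, -0.1, -0.5]
finger_gap: 0.34
grip_force: 0.0
```

Run:
```python
from h import *
s=observe()
print(s['ee_pos'],s['ee_rot'],s['ft_force'],s['finger_gap']*88,s['grip_force'],s['clock'])
a=grab_frame('scene')
cv2.imwrite('pics/s3.png',cv2.resize(cv2.cvtColor(a[190:290,180:310],cv2.COLOR_RGB2BGR),None,fx=6,fy=6,interpolation=cv2.INTER_CUBIC))
for l in ['mark','pointer','post','strip','crank_axis']: print(l,[(np.round(d['point'],1),d['score']) for d in mark_of(l,'scene')[:1]])
```

```text
[632.66844429  29.56917741  91.98157731] [7.10719442e-04 7.92492592e-01 6.09880725e-01 6.98238113e-04] [ 0.0157016  -0.08989281 -0.51459037] 29.920502088928377 0.0 12.0
mark [(array([549.5, -34.7,  43.1]), 0.64)]
pointer []
post [(array([631.3,  28.6, 106.6]), 0.54)]
strip [(array([575.3,  65.4,  17.7]), 0.56)]
crank_axis [(array([609.1, 176.1, 152.4]), 0.61)]
```

{"api": "jog_arm", "payload": {
  "deltas": [
    [[0,0,0,0,0,0,10],[0,0,0,0,0,0,10],[0,0,0,0,0,0,10]]
  ]
}}

```text
clock: 12.6
ee_pos: [631.9, 29.8, 91.2]
ee_rot: [-0.0, 0.792, 0.61, -0.0]
ft_force: [-5.3, 1.0, 5.8]
finger_gap: 0.215
grip_force: 44.9
```

{"api": "jog_arm", "payload": {
  "deltas": [
    [[0,0,0,-0.03,0,0,10],[0,0,0,-0.06,0,0,10],[0,0,0,-0.09,0,0,10],[0,0,0,-0.12,0,0,10],[0,0,0,-0.15,0,0,10],[0,0,0,-0.175,0,0,10],[0,0,0,-0.175,0,0,10],[0,0,0,-0.175,0,0,10]]
  ]
}}

```text
clock: 13.4
ee_pos: [615.2, -37.3, 91.3]
ee_rot: [0.0, 0.793, 0.61, 0.002]
ft_force: [4.1, 7.4, 2.1]
finger_gap: 0.217
grip_force: 44.9
```

```bash
cat > l.py <<'E'
from h import *
import sys
s,im,o=look('x.png',['mark','pointer','post'])
print(s['ee_pos'],s['ee_rot'],s['ft_force'],s['finger_gap']*88,s['grip_force'],s['clock'])
for k in o: print(k,o[k])
c=im[100:400,60:360] if len(sys.argv)<3 else im[tuple(slice(*map(int,a.split(':'))) for a in sys.argv[2].split(','))]
cv2.imwrite('pics/'+sys.argv[1],cv2.resize(cv2.cvtColor(c,cv2.COLOR_RGB2BGR),None,fx=600/c.shape[0],fy=600/c.shape[0],interpolation=cv2.INTER_NEAREST))
E
python3 l.py p1.png
```

```text
[615.21911795 -37.34820268  91.27996065] [3.80163365e-04 7.92598109e-01 6.09742170e-01 1.60593705e-03] [4.07116249 7.42628318 2.06499543] 19.128829286690145 44.93638872576412 13.4
mark [([550.1, -40.0, 43.6], 0.69), ([537.3, -20.8, 51.4], 0.49)]
pointer [([534.6, -20.8, 49.3], 0.87)]
post [([617.7, -39.0, 110.0], 0.83)]
```

View pics/p1.png

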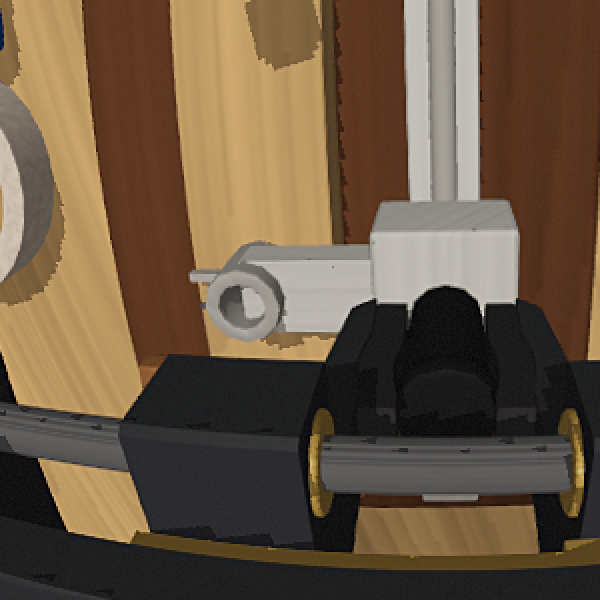

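```bash
cat > m.py <<'E'
from h import *
w3=cv2.imread('pics/w3.png'); x=cv2.imread('pics/x.png'); w0=cv2.imread('pics/w0.png')
sc=cv2.cvtColor(grab_frame('scene'),cv2.COLOR_RGB2BGR)
c=camera_model('scene'); f=210/np.tan(np.radians(c['vfov']/2))
def sp(X): p=c['R']@np.array(X)+c['t']; return np.array([c['cx'],c['cy']])+f*p[:2]/p[2]
m=sp((543,-32,44)); print('scene',m,sp((550,-38,40)),sp((536,-18,48)))
x0,y0=int(m[0])-20,int(m[1])-15
def z(im,a,b):
  k=cv2.resize(im[b:b+30,a:a+40],None,fx=10,fy=10,interpolation=cv2.INTER_NEAREST); k=cv2.convertScaleAbs(k,alpha=1.3)
  for i in range(0,40,10): cv2.putText(k,str(a+i),(i*10,10),0,.4,(0,0,255),1); cv2.line(k,(i*10,0),(i*10,4),(0,0,255),1)
  for i in range(0,30,10): cv2.putText(k,str(b+i),(0,i*10+12),0,.4,(255,0,0),1); cv2.line(k,(0,i*10),(6,i*10),(255,0,0),1)
  return k
cv2.imwrite('pics/mont.png',np.vstack([np.hstack([z(w3,190,175),z(w3,215,245)]),np.hstack([z(x,145,220),z(sc,x0,y0)])]))
E
python3 m.py
```

```text
scene [236.32968104 234.33255132] [235.69206385 238.71942596] [240.04638301 228.3398937 ]
```

View pics/mont.png

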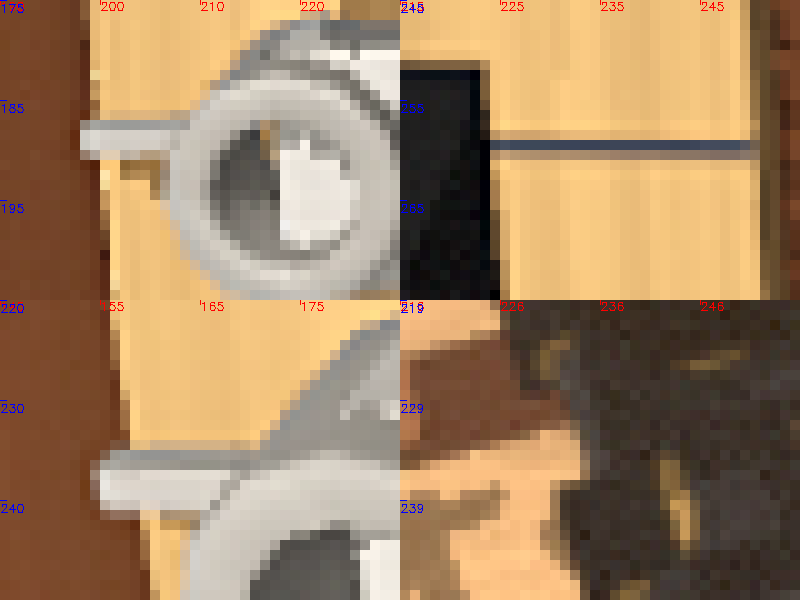

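Run:
```python
from h import *
w0=cv2.imread('pics/w0.png',0)
print('line',w0[219:231,288:304:4].T.tolist()); print('ptr',[ (x,w0[165:180,x].tolist()) for x in (278,281,284)])
S3=dict(ee_pos=np.array([632.302,28.388,213.746]),ee_rot=[-6.411e-4,.793032,.609179,-4.32e-4])
S0=dict(ee_pos=np.array([559.383,57.605,345.534]),ee_rot=[-5.728e-4,.791711,.610895,-5.59e-4])
SX=dict(ee_pos=np.array([615.219,-37.348,91.28]),ee_rot=[3.8e-4,.792598,.609742,1.606e-3])
def hit(s,p,z): o,d=wray(s,p); return (o+d*(z-o[2])/d[2])[:2]
a1,a2=hit(S3,(226,259.3),40),hit(S3,(248,259.4),40)
v=a2-a1; print('line ends',a1,a2,'x-dir deg',np.degrees(np.arctan2(v[1],v[0])))
for z in (48,49.5):
  p3=hit(S3,(200,188.9),z); px=hit(SX,(157,238.8),z)
  for th in (14,14.5,15):
    jy=np.array([np.sin(np.radians(th)),np.cos(np.radians(th))])
    print(z,th,'w3 ptr->line',(p3-a1)@jy,(p3-a2)@jy,'now abs',(px-a1)@jy, 'pulled',(p3-px)@jy,p3,px)
```

```text
line [[143, 143, 143, 146, 140, 96, 99, 139, 145, 141, 142, 142], [146, 145, 146, 147, 141, 97, 100, 141, 146, 144, 144, 143], [143, 146, 147, 150, 132, 77, 102, 144, 149, 147, 147, 145], [142, 140, 141, 145, 127, 75, 101, 137, 143, 140, 139, 141]]
ptr [(278, [144, 144, 145, 140, 129, 143, 140, 127, 147, 146, 144, 144, 144, 142, 143]), (281, [141, 140, 142, 136, 127, 147, 136, 95, 83, 89, 119, 144, 141, 140, 140]), (284, [141, 142, 143, 136, 128, 148, 136, 94, 84, 115, 148, 143, 141, 141, 143])]
line ends [548.53688686 -36.86673127] [572.67353543 -43.00286908] x-dir deg -14.263847252218216
48 14 w3 ptr->line 83.99236897514196 84.10705349211679 now abs 14.2676980407603 pulled 69.72467093438166 [550.15221308  49.2942029 ] [532.45172643 -18.15176628]
48 14.5 w3 ptr->line 83.82095049185506 83.718303666376 now abs 14.09144665696399 pulled 69.72950383489108 [550.15221308  49.2942029 ] [532.45172643 -18.15176628]
48 15 w3 ptr->line 83.64314871866222 83.32317836768243 now abs 13.914122154947501 pulled 69.72902656371471 [550.15221308  49.2942029 ] [532.45172643 -18.15176628]
49.5 14 w3 ptr->line 84.3837038374585 84.49838835443333 now abs 14.92158977241008 pulled 69.46211406504843 [550.64730176  49.57407847] [533.2625931  -17.68002832]
49.5 14.5 w3 ptr->line 84.21587167114343 84.11322484566436 now abs 14.75118345316133 pulled 69.46468821798211 [550.64730176  49.57407847] [533.2625931  -17.68002832]
49.5 15 w3 ptr->line 84.04162614014561 83.72165578916582 now abs 14.579653774181095 pulled 69.46197236596451 [550.64730176  49.57407847] [533.2625931  -17.68002832]
```

{"api": "jog_arm", "payload": {
  "deltas": [
    [[0,0,0,-0.018,0,0,10],[0,0,0,-0.036,0,0,10],[0,0,0,-0.036,0,0,10],[0,0,0,-0.036,0,0,10]]
  ]
}}

```text
clock: 14.05
ee_pos: [611.8, -51.1, 91.3]
ee_rot: [0.001, 0.793, 0.61, 0.002]
ft_force: [5.7, 6.4, 0.6]
finger_gap: 0.22
grip_force: 44.9
```

Run:
```python
from h import *
def hit(s,p,z): o,d=wray(s,p); return (o+d*(z-o[2])/d[2])[:2]
S0=dict(ee_pos=np.array([559.383,57.605,345.534]),ee_rot=[-5.728e-4,.791711,.610895,-5.59e-4])
jy=np.array([np.sin(np.radians(14.4)),np.cos(np.radians(14.4))])
print('w0',(hit(S0,(279,170.4),48.5)-hit(S0,(296,224.4),40))@jy)
s,im,o=look('x2.png',['mark','pointer','post']); print(s['ee_pos'],s['ft_force'],s['grip_force'],s['finger_gap'],s['clock']);print(o)
print('pulled by arm',(np.array([631.9,29.8])-s['ee_pos'][:2])@jy)
a=np.array([548.54,-36.87]); jx=np.array([jy[1],-jy[0]])
print('line proj',[wproj(s,[*(a+jx*k),40]).round(1).tolist() for k in (-12,0,20)],'ptr aim',wproj(s,[*(a-jx*16),48.5]).round(1))
k=cv2.cvtColor(im,cv2.COLOR_RGB2BGR)[215:265,140:206]
cv2.imwrite('pics/fin.png',cv2.convertScaleAbs(cv2.resize(k,None,fx=12,fy=12,interpolation=cv2.INTER_NEAREST),alpha=1.3))
```

```text
w0 83.95527900610267
[611.79706771 -51.0839705   91.30028158] [5.73119343 6.39674739 0.62869071] 44.9429897490927 0.2200536200212362 14.05
{'mark': [([549.9, -37.9, 39.0], 0.75), ([531.2, -36.3, 47.8], 0.43)], 'pointer': [([532.1, -35.8, 50.6], 0.67)], 'post': [([610.4, -55.1, 107.9], 0.62)]}
pulled by arm 83.34224779670625
line proj [[171.6, 234.4], [187.9, 234.5], [216.2, 234.6]] ptr aim [162.3 239.2]
```

View pics/fin.png

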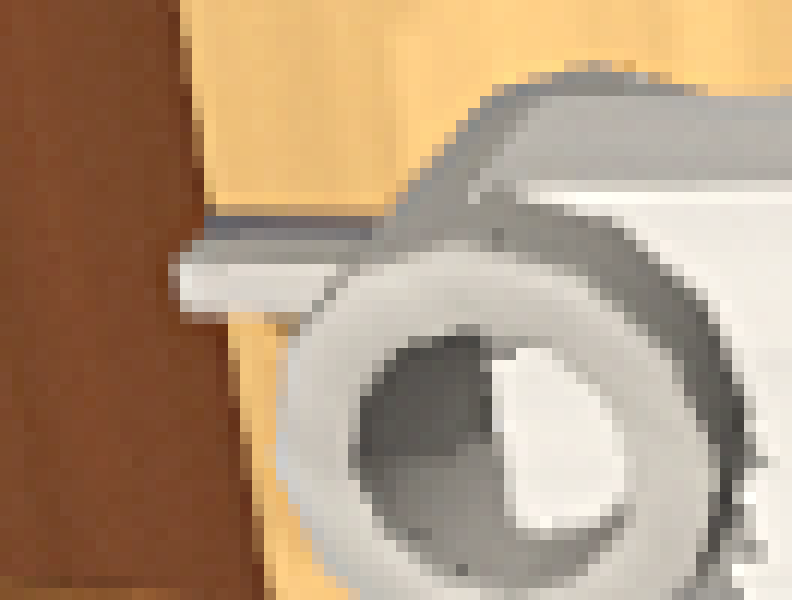

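Run:
```python
from h import *
im=cv2.imread('pics/x2.png',0); print([(x,im[229:244,x].tolist()) for x in (160,164,167)])
s=observe(); print(s['ee_pos'],s['ft_force'],s['clock'])
def hit(s,p,z): o,d=wray(s,p); return (o+d*(z-o[2])/d[2])[:2]
jy=np.array([np.sin(np.radians(14.4)),np.cos(np.radians(14.4))])
for z in (48,49.5): print(z,(hit(s,(162,238.6),z)-hit(s,(162,233.5),40))@jy)
```

```text
[(160, [152, 151, 157, 120, 74, 98, 121, 119, 168, 162, 162, 161, 156, 152, 155]), (164, [149, 150, 155, 125, 80, 95, 119, 112, 169, 162, 163, 160, 118, 104, 141]), (167, [149, 149, 153, 127, 81, 94, 119, 115, 167, 132, 110, 152, 162, 158, 156])]
[611.85986841 -50.90387303  91.28667812] [6.33391143 5.32151082 0.57800362] 14.25
48 -0.37032718221530575
49.5 0.28640017173367344
```

The pointer and the line agree within about 0.5 mm, with the post still firmly gripped. Handing in.

```bash
python3 -c "
from plant import *
print(close_job())"
```

```text
the job is handed in; nothing more can be done
None
```

I handed the job in at about 14 s: the clamp is turned to its stop, and the gripper is holding the drill guide with its pointer within about 0.5 mm of the pencil line. While turning the crank I ran past its stop, which forced the fingers open at about 64 N wrist force; I backed off and a 20 N check push did not move the knob.

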